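Push the anvil blocks home and shut the keeper

TASK

Push the row of four anvil blocks along their channel, all together, until the row is fully home against the end stop. Then push the swinging keeper shut across the channel behind the row. Only push with the fingertips: do not lift or tip any block, and leave the other things on the bench where they are.

Things in the scene. Friction and masses are not known exactly. Their poses are not given: they have to be found in the camera images.
- rail: straight dark steel channel fixed on the bench, open at the top, end stop at one end. Origin at bench height on the centre line, in the plane of the stop's face; y runs along the channel away from the stop (290 mm, far end open), x across, z up. Floor 4 mm above the bench; side lips 4 mm thick, 34 mm apart inside, tops 10 mm above the bench, so blocks stand 24 mm clear of them
- stop_top (a point): the end stop's top, at the middle of the edge over the face that the row comes to rest on, 36 mm above the bench; the stop is 42 mm wide and 14 mm thick. The row starts 30 to 80 mm short of it; with the row home, the rear face of its last block is at rail y = 128 mm
- block_flat: steel anvil block, 32 x 32 mm in plan and 30 mm tall, standing in the channel; on its top a plain round stump 22 mm across and 16 mm tall; origin at the centre of its underside; z up; the four blocks have equal bodies, about 0.13 to 0.22 kg each, and stand touching in one row whose order varies
- block_wide: steel anvil block, 32 x 32 mm in plan and 30 mm tall, standing in the channel; on its top a wide low round stump 30 mm across and 7 mm tall; origin at the centre of its underside; z up; the four blocks have equal bodies, about 0.13 to 0.22 kg each, and stand touching in one row whose order varies
- block_dome: steel anvil block, 32 x 32 mm in plan and 30 mm tall, standing in the channel; on its top a domed stump 20 mm across and 18 mm tall; origin at the centre of its underside; z up; the four blocks have equal bodies, about 0.13 to 0.22 kg each, and stand touching in one row whose order varies
- block_pin: steel anvil block, 32 x 32 mm in plan and 30 mm tall, standing in the channel; on its top a low collar 18 mm across carrying a pin 8 mm thick; 28 mm tall together; origin at the centre of its underside; z up; the four blocks have equal bodies, about 0.13 to 0.22 kg each, and stand touching in one row whose order varies
- keeper (a joint): angle of the keeper, a flat steel arm on an upright pivot beside the channel. 0 = shut against its own dead stop, straight across the channel, pointing to the rail's -x, its edge 3 mm behind a row that is home; 1.57 = along the rail's +y, outside the channel; starts open at 1.6 to 2.3. Closing is counter-clockwise from above. Friction about 1 N at the pin; it stays where left
- keeper_pin (a point): the keeper's upright finger pin, a brass pin 10 mm thick, 60 mm from the pivot axis, its top 53 mm above the bench; this point is on its axis, 38 mm above the bench
- keeper_pivot (a point): the keeper's pivot axis, at rail x = +34, y = +136 mm, on top of a 16 mm round boss, 25 mm above the bench. The arm is 10 mm wide and reaches 68 mm from here; its underside is 15 mm and its top 23 mm above the bench
- oil_bottle: small amber oil bottle, 28 mm across, 55 mm tall, loose, beside the channel; origin under its centre
- tin: low round metal tin, 48 mm across, 28 mm tall, loose; origin under its centre
- loupe: black eyepiece, 38 mm across, 32 mm tall, loose, beside the channel; origin under its centre
- cork: cork, 22 mm across, 38 mm tall, standing loose behind the stop; origin under its centre
- watch: brass watch case, 44 mm across, 10 mm thick, lying loose; origin under its centre
- screwdriver: screwdriver, 130 mm long, lying loose beyond the channel's open end; origin under its middle, x along it
There are look-alikes about, which are no part of the job. Leave any blue look-alike of the block_dome alone.

How it is judged:
By the outcome, as a careful person would: the job done as asked, in the order asked, and still so for the second after the job is handed in, with the robot touching nothing.
It also fails if it takes over 48 s, if anything falls off the work surface, if the arm or the gripper's body presses on something with over 40 N, if the wrist force passes 120 N, or if a joint passes its speed limit or range.

ROBOT

A 7-joint arm with a two-finger parallel gripper is mounted at the origin on the work surface. World frame = base frame: x ahead of the robot, y to its left, z up, the work surface at z = 0. Lengths are in m, angles in rad, forces in N, time in s.
With the tool pointing down it reaches from about 0.35 to 0.9 m from the base axis. Payload 19.9 kg.
Tool frame: the origin (TCP) lies at the very end of the fingers, on their centre line; the grasp point (between the pads) lies 19 mm behind it (bot.grip_point_offset is the distance from the TCP to the grasp point, in m); y points along the fingers, x is the direction in which the jaws open and shut, and the axes are right-handed (so a half turn about y gives the same grasp; the last joint's range is limited). The gripper opens to 94 mm and grips with 3 to 60 N. Pads are 16 mm wide; open, the fingers measure 119 mm over their backs; the gripper's body (75 mm by 177 mm) begins 78 mm behind the grasp point.
Start: joints at [1.246, 0.417, -0.01, 1.614, 0.005, 1.111, -0.053], TCP at [0.174, -0.6, 0.205] pointing down, gripper open.
Joint ranges: [-2.81, 2.81], [-0.39, 2.02], [-1.27, 1.25], [0.06, 2.57], [-1.19, 4.33], [0.19, 2], [-2.82, 2.82]. Speed limits (rad/s): [1.89, 1.89, 2.39, 2.39, 3.01, 3.01, 3.01].

INTERFACE

Orientations are given as a unit quaternion [w, x, y, z].
In Python, from cell import monitor, eyes, bot gives the robot as it stands.
- The arm moves only by the tool step_arm, never from a script. Its argument "moves" is a list of rows, each a list of 3 entries, a list of its own where there are three numbers: the shift along the tool's x, y, z in mm, then the turn, a rotation vector about the tool's x, y, z in degrees, then the opening, from 0 (shut) to 1 (fully open). A call has 1 to 8 rows; each row is the pose to reach, as a shift and turn from the pose commanded when the call began, along the tool's axes at that moment; what a row does not reach only later rows make up. A row lasts 1/10 s, in which the tool goes at most 50 mm and 8.59 degrees, less where a joint would pass 70% of its speed; a pose out of reach is approached as far as the arm can. A call with a gripper value outside its range is refused whole. The fingers move at their own pace and stop on an object; the grip force is fixed at half the most. Time passes only in rows, so rows that repeat a pose let the fingers close. It gives the time, the measured TCP pose, the force and the opening at its end, in the units of the state.
- monitor.read_state(): the state, without advancing time (a new reading comes with each control period).
- eyes.grab_frame(name): name is "scene" or "top" or "wrist"; returns the picture (384x512x3 uint8, red, green, blue); there is no depth.
- eyes.camera_info(name): a dict with "intrinsics" (3x3 intrinsics, pixels), "rvec" (rotation vector, rad) and "tvec" (3), from world to camera coordinates, as OpenCV has them; the wrist camera has in their place "tool_from_camera" (4x4, takes a point from camera to tool coordinates, whose origin is the TCP and whose axes are the tool frame's). Camera axes: x right, y down, z forward; pixel columns grow to the right and rows downward; lengths in m; the calibration is good to about 2 mm. A picture is of the moment at which its call begins: read the wrist's pose just before it. camera_info takes no time and is no camera call.
- bot.job_done(): hands the job in, once; it reports no verdict.
The state is a dict: "clock": time; "joint_positions": joint angles; "joint_velocities": joint speeds; "joint_efforts": joint torques, N m; "ee_pos": TCP position; "orientation": TCP orientation; "wrist_force": force on the tool from outside, world axes, zero at the start; "ft_torque": the same for the moment, N m; "grip_width": finger opening in m.
Only numpy, scipy, OpenCV 4.12 (cv2) and the standard library are available. Lean on these libraries where they do the work, as an engineer would, in place of code of your own. Each camera call takes 0.05 s, during which the arm holds its last target. There are 200 camera calls.

## Working session

There is one attempt and no reset: what is moved stays moved. The work goes in short steps, Python scripts to look and compute and a tool call to move; the robot and the scene stay as the last step left them, time stands still between calls to the robot, and variables do not carry over. Pictures are saved under pics/ and viewed, about 8 in all and at most 12, crops included, and the job is handed in when it is done.

Besides the shell and the picture viewer there is one more tool, called after "Request:" in YAML: its name, and indented under it one key for each argument. step_arm: Moves the arm, as the interface text tells. Its arguments: {"type":"object","properties":{"moves":{"type":"array"}},"required":["moves"]}

```bash
mkdir -p pics; ls; python3 - <<'E'
from cell import monitor, eyes, bot
import cv2,numpy as np
s=monitor.read_state();print(s['clock'],s['ee_pos'],s['orientation'],s['grip_width'])
for n in('scene','top','wrist'):
    cv2.imwrite(f'pics/{n}0.png',eyes.grab_frame(n)[:,:,::-1]);i=eyes.camera_info(n);print(n,{k:np.round(v,4).tolist() for k,v in i.items()})
a=cv2.imread('pics/scene0.png');
E
```

```text
pics
0.0 [ 0.17429379 -0.59980931  0.20483427] [ 0.56571504 -0.56524614  0.42490079 -0.42417286] 0.09413540241568945
scene {'intrinsics': [[440.8822, 0.0, 247.6629], [0.0, 440.8822, 192.0212], [0.0, 0.0, 1.0]], 'rvec': [2.0838, 0.7152, -0.3438], 'tvec': [-0.4526, -0.1289, 1.2218]}
top {'intrinsics': [[364.2264, 0.0, 256.2289], [0.0, 364.2264, 193.0806], [0.0, 0.0, 1.0]], 'rvec': [2.1566, -2.1536, 0.1432], 'tvec': [0.0227, 0.5448, 0.7277]}
wrist {'intrinsics': [[318.4877, 0.0, 261.2712], [0.0, 318.4877, 191.4781], [0.0, 0.0, 1.0]], 'tool_from_camera': [[1.0, -0.0002, 0.0002, -0.0002], [-0.0002, -0.2774, 0.9608, -0.1779], [-0.0002, -0.9608, -0.2774, 0.0806], [0.0, 0.0, 0.0, 1.0]]}
```

View pics/scene0.png

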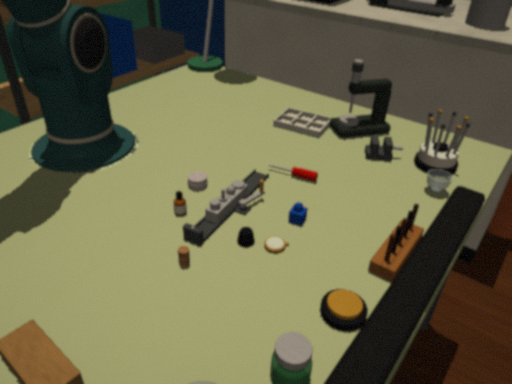

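View pics/top0.png

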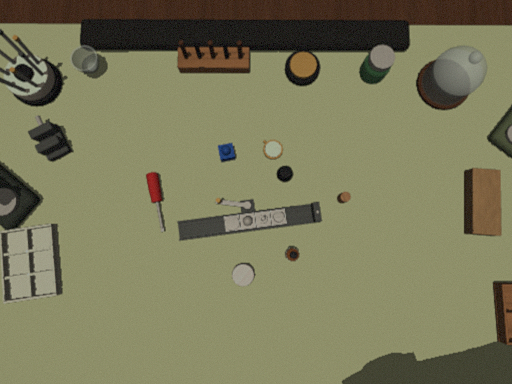

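The scene view shows the rail with stop at its near-left end (195,232), keeper at right side near (250,198). The top view shows the rail from (180,230) to the stop at (317,212), blocks at x 225–287, keeper pivot (247,206) and pin (220,201).

```bash
cat > h.py <<'E'
import cv2,numpy as np
from scipy.spatial.transform import Rotation as R
from cell import monitor,eyes,bot
def cam(n,st=None):
    i=eyes.camera_info(n);K=np.array(i['intrinsics'])
    if 'rvec' in i:
        r=cv2.Rodrigues(np.array(i['rvec'],float))[0];return K,r,np.array(i['tvec'],float).ravel()
    T=np.array(i['tool_from_camera']);q=np.array(st['orientation']);Rt=R.from_quat(q[[1,2,3,0]]).as_matrix()
    Rc=Rt@T[:3,:3];c=Rt@T[:3,3]+st['ee_pos'];return K,Rc.T,-Rc.T@c
def ray(c,p,z):
    K,r,t=c;o=-r.T@t;d=r.T@np.linalg.solve(K,[p[0],p[1],1]);return o+d*(z-o[2])/d[2]
def proj(c,P):
    K,r,t=c;v=K@(r@np.asarray(P,float)+t);return v[:2]/v[2]
def tri(c1,p1,c2,p2):
    M=[K@np.c_[r,t] for K,r,t in(c1,c2)]
    X=cv2.triangulatePoints(M[0],M[1],np.array(p1,float),np.array(p2,float)).ravel();return X[:3]/X[3]
E
python3 - <<'E'
from h import *
T=cam('top')
for n,p,z in[('stop',(318,212),.036),('far',(180,229.5),.01),('pivot',(247,206),.025),('pin',(220,201),.053)]:print(n,ray(T,p,z).round(4))
a=cv2.imread('pics/top0.png')[180:260,170:330];b=cv2.imread('pics/scene0.png')[160:250,170:280]
cv2.imwrite('pics/c.png',np.vstack([cv2.resize(a,(640,320),interpolation=3),cv2.resize(cv2.resize(b,(330,270),interpolation=3),(640,280)) if 0 else cv2.copyMakeBorder(cv2.resize(b,(330,270),interpolation=3),0,0,0,310,0)]))
E
```

```text
stop [ 0.5051 -0.1052  0.036 ]
far [0.4693 0.1862 0.01  ]
pivot [0.5185 0.0429 0.025 ]
pin [0.526  0.0974 0.053 ]
```

View pics/c.png

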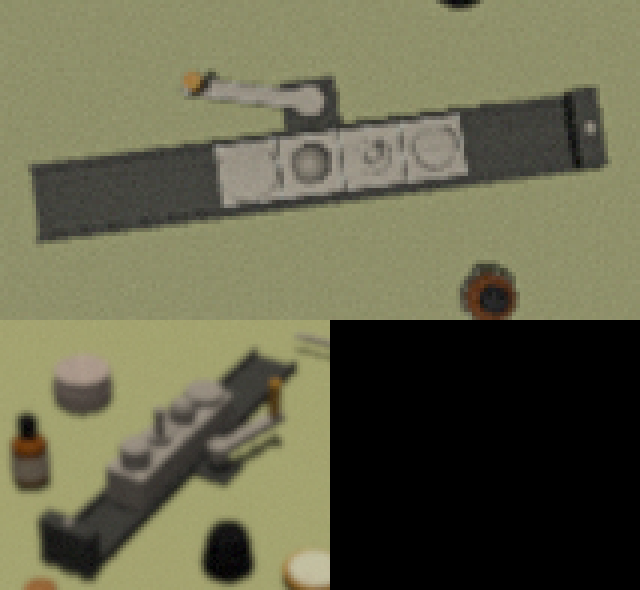

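The crop shows, from the stop outward: flat, pin, dome, wide. The keeper is open at left of its pivot (crop 312,100), its pin at crop (193,82). Next I refine the frame.

```bash
python3 - <<'E'
from h import *
T=cam('top');S=cam('scene')
f=lambda u,v:(u/4+170-.4,v/4+180-.4)
g=lambda u,v:(u/3+170-.3,(v-320)/3+160-.3)
P={}
for n,p,z in[('farL',(32,165),.01),('farR',(38,241),.01),('stA',(580,91),.036),('stB',(586,167),.036),('lipA',(560,97),.01),('lipB',(565,172),.01),
 ('rearA',(216,146),.034),('rearB',(222,207),.034),('frA',(460,114),.034),('frB',(467,175),.034),('pivot',(312,100),.025),('pintop',(193,82),.053)]:
    P[n]=ray(T,f(*p),z);print(n,P[n].round(4))
far=(P['farL']+P['farR'])/2; st=(P['stA']+P['stB'])/2
l=np.linalg.norm((far-st)[:2]);y=(far-st)[:2]/l;print('len',l,'yaw y',y, 'st',st)
x=np.array([y[1],-y[0]])
for n in P:
    d=P[n][:2]-st[:2];print(n,(1e3*np.array([d@x,d@y])).round(1))
print('tri pin',tri(T,f(193,82),S,g(275,380)).round(4),'tri pivot',tri(T,f(312,100),S,g(222,440)).round(4))
print('tri wide top', tri(T,f(245,172),S,g(206,393)).round(4))
print('stopmid scene', proj(S,[*st[:2],.036]),'->crop',(proj(S,[*st[:2],.036])-[170,160])*3+[0,320])
E
```

```text
farL [0.4878 0.1918 0.01  ]
farR [0.4474 0.1875 0.01  ]
stA [ 0.5253 -0.0985  0.036 ]
stB [ 0.4857 -0.1008  0.036 ]
lipA [ 0.5248 -0.0919  0.01  ]
lipB [ 0.4844 -0.0938  0.01  ]
rearA [0.4965 0.0913 0.034 ]
rearB [0.4649 0.0878 0.034 ]
frA [ 0.5134 -0.0359  0.034 ]
frB [ 0.4816 -0.0392  0.034 ]
pivot [0.5215 0.0416 0.025 ]
pintop [0.5279 0.1018 0.053 ]
len 0.29177588322095516 yaw y [-0.13006484  0.99150549] st [ 0.50552146 -0.09965948  0.036     ]
farL [ 20.3 291.3]
farR [-20.3 292.2]
stA [19.8 -1.4]
stB [-19.8   1.4]
lipA [20.1  5.2]
lipB [-20.2   8.5]
rearA [ 15.9 190.5]
rearB [-15.9 191.1]
frA [16.1 62.2]
frB [-15.9  63. ]
pivot [ 34.2 138. ]
pintop [ 48.3 196.8]
tri pin [0.5282 0.1021 0.0542] tri pivot [0.5226 0.0428 0.0289]
tri wide top [0.483  0.076  0.0368]
stopmid scene [193.21552472 226.10498897] ->crop [ 69.64657417 518.31496691]
```

```bash
cat >> h.py <<'E'
O=np.array([.5055,-.0997]);Y=np.array([-.13006,.9915]);X=np.array([Y[1],-Y[0]])
def w(x,y,z): # rail mm -> world m
    return np.r_[O+(x*X+y*Y)/1e3,z/1e3]
def rail(P): d=(np.asarray(P)[:2]-O)*1e3; return np.r_[d@X,d@Y,P[2]*1e3].round(1)
def ori(ang): # tool x at world angle (rad), tool y down
    x=np.array([np.cos(ang),np.sin(ang),0]);y=np.array([0,0,-1.]);return np.c_[x,y,np.cross(x,y)]
def cur():
    s=monitor.read_state();q=s['orientation'];return s,np.array(s['ee_pos']),R.from_quat(np.array(q)[[1,2,3,0]]).as_matrix()
def go(P,Rt,p0,R0):
    return (R0.T@(P-p0)*1e3).round(1).tolist(),np.degrees(R.from_matrix(R0.T@Rt).as_rotvec()).round(1).tolist()
AX=np.arctan2(X[1],X[0])
E
python3 - <<'E'
from h import *
s,p,R0=cur();print(R0.round(3));print('AX',np.degrees(AX))
for a in (0,np.pi):
  for P in (w(0,222,200),w(0,222,60)): print(a,P,go(P,ori(AX+a),p,R0))
E
```

```text
[[ 0.279 -0.     0.96 ]
 [-0.96   0.001  0.279]
 [-0.001 -1.    -0.   ]]
AX 7.473105144293165
0 [0.47662668 0.120413   0.2       ] ([-607.3, 5.5, 491.3], [-0.0, -81.3, -0.0])
0 [0.47662668 0.120413   0.06      ] ([-607.2, 145.5, 491.3], [-0.0, -81.3, -0.0])
3.141592653589793 [0.47662668 0.120413   0.2       ] ([-607.3, 5.5, 491.3], [0.1, 98.7, -0.0])
3.141592653589793 [0.47662668 0.120413   0.06      ] ([-607.2, 145.5, 491.3], [0.1, 98.7, -0.0])
```

Request:
step_arm:
  moves:
    - [[-38, 0, 31], [0, -5, 0], 0]
    - [[-76, 0, 61], [0, -10, 0], 0]
    - [[-114, 0, 92], [0, -15, 0], 0]
    - [[-152, 0, 123], [0, -20, 0], 0]
    - [[-190, 0, 154], [0, -25, 0], 0]
    - [[-228, 0, 184], [0, -30, 0], 0]
    - [[-266, 0, 215], [0, -35, 0], 0]
    - [[-304, 0, 246], [0, -41, 0], 0]

```text
clock: 0.95
ee_pos: [0.326, -0.2377, 0.2055]
orientation: [-0.679, 0.679, -0.198, 0.199]
wrist_force: [1.4, -0.1, 0.3]
grip_width: 0.0337
```

```bash
python3 - <<'E'
from h import *
s,p,R0=cur();print(s['joint_positions'],p,s['grip_width'],go(w(0,230,150),ori(AX),p,R0))
E
```

```text
[ 0.90306146  0.0219636  -0.35215845  2.11503873  0.00947129  1.00576755
 -0.02314478] [ 0.32599152 -0.23774516  0.20550416] 0.03365721791207981 ([-71.3, 55.3, 389.0], [0.0, -40.1, 0.0])
```

Request:
step_arm:
  moves:
    - [[-9, 6, 48], [0, -5, 0], 0]
    - [[-18, 12, 96], [0, -10, 0], 0]
    - [[-27, 18, 144], [0, -15, 0], 0]
    - [[-36, 24, 192], [0, -20, 0], 0]
    - [[-45, 30, 240], [0, -25, 0], 0]
    - [[-54, 36, 288], [0, -30, 0], 0]
    - [[-63, 45, 340], [0, -35, 0], 0]
    - [[-71, 55, 389], [0, -40, 0], 0]

```text
clock: 1.75
ee_pos: [0.4758, 0.124, 0.1511]
orientation: [-0.706, 0.706, 0.046, -0.045]
wrist_force: [1.4, -0.7, -0.3]
grip_width: 0.0003
```

```bash
python3 - <<'E'
from h import *
s,p,R0=cur();print(s['joint_positions'],rail(p),s['grip_width'],go(w(0,225,14),ori(AX),p,R0))
s=monitor.read_state();a=eyes.grab_frame('wrist');cv2.imwrite('pics/w1.png',a[:,:,::-1])
C=cam('wrist',s)
for n,P in dict(rearA=w(16,190.5,34),rearB=w(-16,190.5,34),pin=w(48.3,196.8,53),tip=p).items():print(n,proj(C,P).round(0))
E
```

```text
[ 0.31902028  0.32568352 -0.74601009  1.97421602  0.27231445  0.94153417
 -0.434247  ] [ -0.4 225.6 151.1] 0.0002959359448378015 ([0.3, 137.1, -0.6], [0.0, -0.1, 0.0])
rearA [278. 221.]
rearB [246. 222.]
pin [314. 223.]
tip [262. 239.]
```

View pics/w1.png

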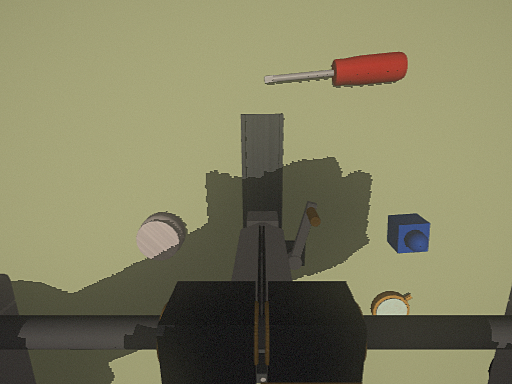

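The wrist view shows the rear block face at columns 247–279, rows 211–222, the keeper pin top at (315,223), all as predicted to about 1 px. I descend behind the row.

Request:
step_arm:
  moves:
    - [[0, 45, 0], [0, 0, 0], 0]
    - [[0, 90, 0], [0, 0, 0], 0]
    - [[0, 120, 0], [0, 0, 0], 0]
    - [[0, 137, 0], [0, 0, 0], 0]
    - [[0, 137, 0], [0, 0, 0], 0]

```text
clock: 2.3
ee_pos: [0.4737, 0.1219, 0.0123]
orientation: [-0.706, 0.706, 0.043, -0.046]
wrist_force: [0.4, 0.7, -0.3]
grip_width: 0.0004
```

Request:
step_arm:
  moves:
    - [[0, 0, -8], [0, 0, 0], 0]
    - [[0, 0, -16], [0, 0, 0], 0]
    - [[0, 0, -20], [0, 0, 0], 0]
    - [[0, 0, -24], [0, 0, 0], 0]
    - [[0, 0, -28], [0, 0, 0], 0]
    - [[0, 0, -32], [0, 0, 0], 0]
    - [[0, 0, -36], [0, 0, 0], 0]
    - [[0, 0, -40], [0, 0, 0], 0]

```text
clock: 3.1
ee_pos: [0.4807, 0.0831, 0.0149]
orientation: [0.706, -0.705, -0.045, 0.044]
wrist_force: [-0.8, 6.1, 4.4]
grip_width: 0.0003
```

```bash
python3 - <<'E'
from h import *
s,p,R0=cur();print(s['clock'],s['joint_positions'],rail(p),s['wrist_force'],go(w(0,150,14),ori(AX),p,R0))
E
```

```text
3.1 [ 0.27057802  0.53862078 -0.60857132  2.06987554  0.48784374  0.67368129
 -0.53467545] [ -0.8 184.5  14.9] [-0.83990301  6.14223693  4.35393289] ([0.9, 0.9, -34.5], [-0.1, -0.2, 0.1])
```

Request:
step_arm:
  moves:
    - [[0, 0, -4], [0, 0, 0], 0]
    - [[0, 0, -8], [0, 0, 0], 0]
    - [[1, 0, -12], [0, 0, 0], 0]
    - [[1, 0, -16], [0, 0, 0], 0]
    - [[1, 0, -20], [0, 0, 0], 0]
    - [[1, 0, -24], [0, 0, 0], 0]
    - [[1, 0, -28], [0, 0, 0], 0]
    - [[1, 0, -32], [0, 0, 0], 0]

```text
clock: 3.9
ee_pos: [0.4856, 0.0514, 0.0148]
orientation: [0.706, -0.705, -0.045, 0.044]
wrist_force: [0.1, 6.0, 2.7]
grip_width: 0.0005
```

```bash
python3 - <<'E'
from h import *
s,p,R0=cur();print(s['clock'],rail(p),s['wrist_force'])
s,p,R0=cur();a=eyes.grab_frame('wrist');b=eyes.grab_frame('top')[180:260,170:330]
cv2.imwrite('pics/m.png',np.vstack([a[100:384],cv2.resize(b,(512,256),interpolation=3)])[:,:,::-1])
E
```

```text
3.9 [-1.000e-01  1.524e+02  1.480e+01] [0.12415409 5.97043301 2.72725121]
```

View pics/m.png

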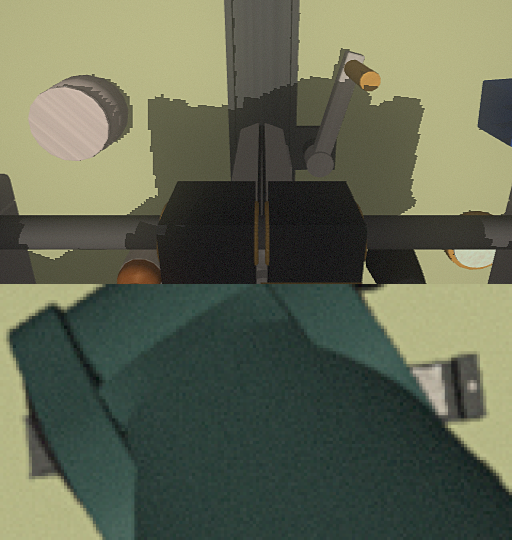

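The row is moving straight; the top crop shows the front block edge at column ~446 against the stop's face at ~460 (about 10–15 mm left). I go on more slowly.

Request:
step_arm:
  moves:
    - [[0, 0, -3], [0, 0, 0], 0]
    - [[0, 0, -6], [0, 0, 0], 0]
    - [[0, 0, -8], [0, 0, 0], 0]
    - [[0, 0, -10], [0, 0, 0], 0]
    - [[0, 0, -11], [0, 0, 0], 0]
    - [[0, 0, -12], [0, 0, 0], 0]

```text
clock: 4.6
ee_pos: [0.4869, 0.0397, 0.0146]
orientation: [0.706, -0.705, -0.045, 0.044]
wrist_force: [-2.5, 12.0, 4.1]
grip_width: 0.0007
```

Request:
step_arm:
  moves:
    - [[0, 0, -1], [0, 0, 0], 0]
    - [[0, 0, -2], [0, 0, 0], 0]

```text
clock: 4.8
ee_pos: [0.4869, 0.0395, 0.0146]
orientation: [0.707, -0.705, -0.045, 0.045]
wrist_force: [-4.0, 21.7, 5.3]
grip_width: 0.0005
```

Request:
step_arm:
  moves:
    - [[0, 0, -1], [0, 0, 0], 0]
    - [[0, 0, -2], [0, 0, 0], 0]

```text
clock: 5.0
ee_pos: [0.487, 0.0394, 0.0147]
orientation: [0.707, -0.704, -0.046, 0.045]
wrist_force: [-6.0, 31.9, 5.1]
grip_width: 0.0007
```

Force rises with no motion: apparently home. I back off first, then rise and check.

Request:
step_arm:
  moves:
    - [[0, 0, 3], [0, 0, 0], 0]
    - [[0, 0, 8], [0, 0, 0], 0]
    - [[0, 0, 20], [0, 0, 0], 0]
    - [[0, 0, 40], [0, 0, 0], 0]
    - [[0, -40, 60], [0, 0, 0], 0]
    - [[0, -85, 80], [0, 0, 0], 0]
    - [[0, -130, 100], [0, 0, 0], 0]
    - [[0, -160, 140], [0, 0, 0], 0]

```text
clock: 5.8
ee_pos: [0.4701, 0.1737, 0.177]
orientation: [-0.705, 0.706, 0.044, -0.043]
wrist_force: [0.8, 0.6, -0.6]
grip_width: 0.0006
```

```bash
python3 - <<'E'
from h import *
s,p,R0=cur();print(s['clock'],rail(p),s['wrist_force'])
a=eyes.grab_frame('wrist');C=cam('wrist',s)
b=eyes.grab_frame('top')[180:260,170:330];c=eyes.grab_frame('scene')[170:250,170:280]
cv2.imwrite('pics/full.png',a[:,:,::-1])
cv2.imwrite('pics/m2.png',np.vstack([cv2.resize(b,(640,320),interpolation=3),cv2.copyMakeBorder(cv2.resize(c,(385,280),interpolation=3),0,0,0,255,0)])[:,:,::-1])
T=cam('top')
for n,P in dict(home_rearA=w(16,128,34),home_rearB=w(-16,128,34),frontA=w(16,0,34),frontB=w(-16,0,34)).items():print(n,((proj(T,P)+.4-[170,180])*4).round(0),proj(C,P).round(0))
E
```

```text
5.8 [  0.5 275.6 177. ] [ 0.79549192  0.58500233 -0.56225439]
home_rearA [335. 130.] [276. 303.]
home_rearB [343. 191.] [248. 303.]
frontA [578.  99.] [275. 389.]
frontB [587. 160.] [250. 390.]
```

View pics/m2.png

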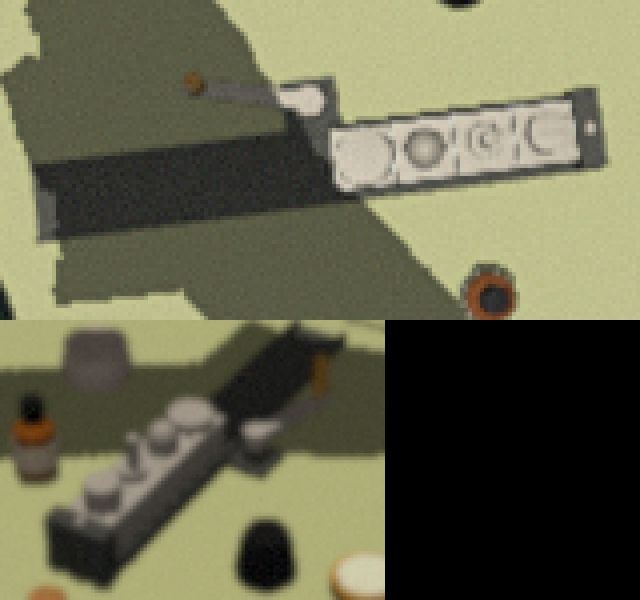

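The row appears home (rear edge about crop column 332, front at about 576 by the stop). To make sure there's no gap, I look straight down at the stop with the wrist camera.

Request:
step_arm:
  moves:
    - [[0, 0, -45], [0, 0, 0], 0]
    - [[0, 0, -90], [0, 0, 0], 0]
    - [[0, 0, -135], [0, 0, 0], 0]
    - [[0, 0, -180], [0, 0, 0], 0]
    - [[0, 0, -225], [0, 0, 0], 0]
    - [[0, 0, -270], [0, 0, 0], 0]
    - [[0, 0, -315], [0, 0, 0], 0]
    - [[0, 0, -355], [0, 0, 0], 0]

```text
clock: 6.75
ee_pos: [0.5132, -0.1813, 0.1731]
orientation: [-0.706, 0.706, 0.043, -0.044]
wrist_force: [1.1, 0.1, 0.5]
grip_width: 0.0003
```

```bash
python3 - <<'E'
from h import *
s,p,R0=cur();print(s['clock'],rail(p))
s=monitor.read_state();a=eyes.grab_frame('wrist');C=cam('wrist',s)
for P in (w(0,0,36),w(0,128,34)):print(proj(C,P).round(1))
cv2.imwrite('pics/st.png',cv2.resize(a[0:200,180:340],(640,800)[::1] if 0 else (480,600),interpolation=3)[:,:,::-1])
E
```

```text
6.75 [ -3.  -81.9 173.1]
[264.5  98.6]
[263.9 -59.3]
```

View pics/st.png

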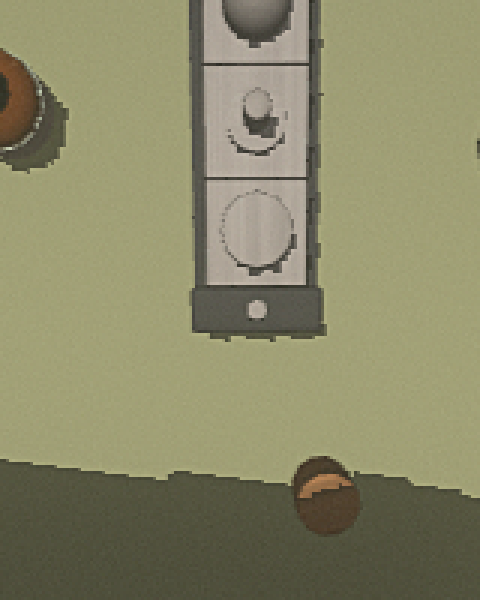

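No gap: the stump block's front lies on the stop's edge (crop row 287, all four blocks touching). The stop's face is ~2.5 mm further along +y than first taken, which agrees with pivot reading 138 instead of 136. I correct the frame and plan the keeper.

```bash
cat >> h.py <<'E'
O=O+.0024*Y
def kp(th,off,z,r=60): # TCP pose trailing the pin by off mm at keeper angle th deg
    t=np.radians(th);c=np.array([34-r*np.cos(t),136+r*np.sin(t)])-off*np.array([-np.sin(t),-np.cos(t)])
    return w(*c,z),ori(AX-t)
E
python3 - <<'E'
from h import *
s,p,R0=cur();print(s['joint_positions'].round(2) if hasattr(s['joint_positions'],'round') else s['joint_positions'])
print(go(*kp(103.6,32,120),p,R0))
E
```

```text
[ 0.79  0.37 -0.61  1.83  0.25  1.02  0.2 ]
([79.8, 52.1, 278.7], [0.2, 102.9, -0.0])
```

Request:
step_arm:
  moves:
    - [[6, 0, 21], [0, 8, 0], 0]
    - [[12, 0, 43], [0, 16, 0], 0]
    - [[18, 0, 64], [0, 24, 0], 0]
    - [[25, 0, 86], [0, 32, 0], 0]
    - [[31, 0, 107], [0, 40, 0], 0]
    - [[37, 0, 129], [0, 48, 0], 0]
    - [[43, 0, 150], [0, 56, 0], 0]
    - [[49, 0, 171], [0, 64, 0], 0]

```text
clock: 7.6
ee_pos: [0.5407, -0.0022, 0.1732]
orientation: [-0.62, 0.621, -0.339, 0.338]
wrist_force: [0.3, 0.1, 0.1]
grip_width: 0.0004
```

```bash
python3 - <<'E'
from h import *
s,p,R0=cur();print(s['clock'],np.round(s['joint_positions'],2))
print(go(*kp(103.6,32,120),p,R0))
E
```

```text
7.6 [ 0.34  0.34 -0.48  1.84  0.18  1.   -1.21]
([-74.2, 53.1, 70.3], [0.1, 39.0, 0.0])
```

Request:
step_arm:
  moves:
    - [[-15, 0, 14], [0, 8, 0], 0]
    - [[-30, 0, 28], [0, 16, 0], 0]
    - [[-45, 10, 43], [0, 24, 0], 0]
    - [[-60, 30, 58], [0, 32, 0], 0]
    - [[-74, 45, 70], [0, 39, 0], 0]
    - [[-74, 53, 70], [0, 39, 0], 0]
    - [[-74, 53, 70], [0, 39, 0], 0]

```text
clock: 8.3
ee_pos: [0.5583, 0.097, 0.1195]
orientation: [0.474, -0.476, 0.524, -0.523]
wrist_force: [0.0, -0.9, -0.5]
grip_width: 0.0003
```

```bash
python3 - <<'E'
from h import *
s,p,R0=cur();print(s['clock'],np.round(s['joint_positions'],2),rail(p))
print(go(*kp(103.6,28,30),p,R0))
s=monitor.read_state();a=eyes.grab_frame('wrist');C=cam('wrist',s)
for P in (w(48.1,194.4,53),w(34,136,25),p):print(proj(C,P).round(1))
cv2.imwrite('pics/k.png',a[:,:,::-1])
E
```

```text
8.3 [ 0.07  0.44 -0.37  1.83  0.19  0.91 -2.06] [ 77.9 185.8 119.5]
([-1.4, 89.5, -2.7], [0.2, 0.5, 0.1])
[259.3 238.4]
[324.7 226. ]
[261.4 237.7]
```

View pics/k.png

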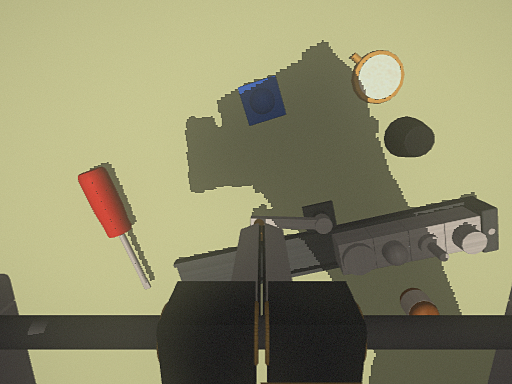

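The wrist view shows the pivot at (323,223), as predicted, with the pin hidden just behind the fingertips in column ~260. I descend on the far side of it.

Request:
step_arm:
  moves:
    - [[-1, 40, 0], [0, 0, 0], 0]
    - [[-1, 75, 0], [0, 0, 0], 0]
    - [[-1, 89, 0], [0, 0, 0], 0]
    - [[-1, 89, 0], [0, 0, 0], 0]

```text
clock: 8.75
ee_pos: [0.5588, 0.0976, 0.0314]
orientation: [0.473, -0.475, 0.525, -0.524]
wrist_force: [-0.6, 1.1, 0.5]
grip_width: 0.0004
```

```bash
python3 - <<'E'
from h import *
s,p,R0=cur();print(s['clock'],rail(p),s['wrist_force'])
for th,o in [(103.6,22),(103.6,17),(100,15),(94,15),(88,15),(82,15),(76,15),(70,15),(64,15)]:print(th,go(*kp(th,o,30),p,R0))
E
```

```text
8.75 [ 78.5 186.3  31.4] [-0.58990558  1.08040224  0.50685389]
103.6 ([-0.7, 1.4, -9.4], [0.1, 0.3, 0.0])
103.6 ([-0.7, 1.4, -14.4], [0.1, 0.3, 0.0])
100 ([-1.5, 1.4, -20.2], [0.1, -3.3, 0.0])
94 ([-2.4, 1.4, -26.6], [0.1, -9.3, 0.0])
88 ([-2.6, 1.5, -33.1], [0.1, -15.3, 0.0])
82 ([-2.1, 1.5, -39.6], [0.1, -21.3, 0.0])
76 ([-1.0, 1.5, -45.9], [0.1, -27.3, 0.0])
70 ([0.8, 1.5, -52.2], [0.1, -33.3, 0.0])
64 ([3.3, 1.5, -58.1], [0.1, -39.3, -0.0])
```

Request:
step_arm:
  moves:
    - [[-1, 1, -9], [0, 0, 0], 0]
    - [[-1, 1, -14], [0, 0, 0], 0]
    - [[-1.5, 1, -20], [0, -3, 0], 0]
    - [[-2.4, 1, -26.6], [0, -9, 0], 0]
    - [[-2.6, 1, -33], [0, -15, 0], 0]
    - [[-2, 1, -39.6], [0, -21, 0], 0]
    - [[-1, 1, -46], [0, -27, 0], 0]
    - [[0.8, 1, -52], [0, -33, 0], 0]

```text
clock: 9.55
ee_pos: [0.5079, 0.1034, 0.0327]
orientation: [0.605, -0.604, 0.366, -0.368]
wrist_force: [0.9, 1.1, 0.9]
grip_width: 0.0004
```

```bash
python3 - <<'E'
from h import *
s,p,R0=cur();print(s['clock'],rail(p),s['wrist_force'])
for th in (64,58,52,46,40,34,28,22):print(th,go(*kp(th,15,30),p,R0))
cv2.imwrite('pics/k2.png',eyes.grab_frame('wrist')[:,:,::-1])
E
```

```text
9.55 [ 28.8 198.7  32.7] [0.8640702  1.10601935 0.92250281]
64 ([-0.6, 2.7, -7.9], [-0.1, -6.0, 0.1])
58 ([-1.2, 2.7, -14.3], [-0.1, -12.0, 0.1])
52 ([-1.0, 2.7, -20.8], [-0.1, -18.0, 0.1])
46 ([-0.3, 2.7, -27.2], [-0.1, -24.0, 0.1])
40 ([1.2, 2.7, -33.6], [-0.1, -30.0, 0.1])
34 ([3.3, 2.6, -39.7], [-0.1, -36.0, 0.1])
28 ([6.0, 2.6, -45.5], [-0.1, -42.0, 0.1])
22 ([9.4, 2.6, -51.1], [-0.1, -48.0, 0.1])
```

View pics/k2.png

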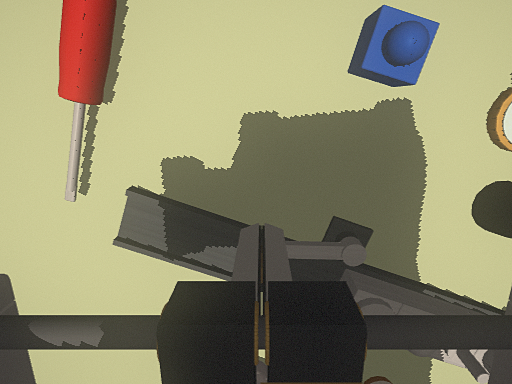

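The keeper arm follows, square to the fingers (pivot at (345,250)). I continue along the arc.

Request:
step_arm:
  moves:
    - [[-0.6, 1, -8], [0, -6, 0], 0]
    - [[-1.2, 1, -14.3], [0, -12, 0], 0]
    - [[-1, 1, -20.8], [0, -18, 0], 0]
    - [[-0.3, 1, -27.2], [0, -24, 0], 0]
    - [[1.2, 1, -33.6], [0, -30, 0], 0]
    - [[3.3, 1, -39.7], [0, -36, 0], 0]
    - [[6, 1, -45.5], [0, -42, 0], 0]
    - [[9.4, 1, -51], [0, -48, 0], 0]

```text
clock: 10.4
ee_pos: [0.467, 0.0713, 0.0313]
orientation: [-0.701, 0.701, -0.09, 0.091]
wrist_force: [1.0, 0.8, -0.7]
grip_width: 0.0003
```

```bash
python3 - <<'E'
from h import *
s,p,R0=cur();print(s['clock'],rail(p),s['wrist_force'])
for th,o in ((18,15),(14,15),(10,15),(7,15),(4,15),(2,15),(0,15),(0,13)):print(th,go(*kp(th,o,31),p,R0))
E
```

```text
10.4 [-15.9 172.2  31.3] [ 0.98610931  0.81882298 -0.6631356 ]
18 ([-1.1, 0.3, -4.1], [0.0, -4.1, 0.1])
14 ([-1.7, 0.3, -8.3], [0.0, -8.1, 0.1])
10 ([-2.0, 0.3, -12.7], [0.0, -12.1, 0.1])
7 ([-2.0, 0.3, -15.9], [0.0, -15.1, 0.1])
4 ([-1.8, 0.3, -19.1], [0.0, -18.1, 0.1])
2 ([-1.6, 0.3, -21.3], [0.0, -20.1, 0.1])
0 ([-1.4, 0.3, -23.4], [0.0, -22.1, 0.1])
0 ([-0.6, 0.3, -25.3], [0.0, -22.1, 0.1])
```

Request:
step_arm:
  moves:
    - [[-1, 0, -4], [0, -4, 0], 0]
    - [[-1.7, 0, -8.3], [0, -8, 0], 0]
    - [[-2, 0, -12.7], [0, -12, 0], 0]
    - [[-2, 0, -16], [0, -15, 0], 0]
    - [[-1.8, 0, -19], [0, -18, 0], 0]
    - [[-1.6, 0, -21.3], [0, -20, 0], 0]
    - [[-1.4, 0, -23.4], [0, -22, 0], 0]
    - [[-1.4, 0, -23.4], [0, -22, 0], 0]

```text
clock: 11.2
ee_pos: [0.4598, 0.049, 0.0311]
orientation: [-0.706, 0.706, 0.044, -0.043]
wrist_force: [0.5, -0.2, 0.4]
grip_width: 0.0005
```

Request:
step_arm:
  moves:
    - [[0, 0, -1], [0, 0, 0], 0]
    - [[0, 0, -2], [0, 0, 0], 0]

```text
clock: 11.4
ee_pos: [0.4599, 0.0482, 0.0309]
orientation: [0.706, -0.705, -0.045, 0.044]
wrist_force: [-2.1, 10.7, 5.1]
grip_width: 0.0005
```

Request:
step_arm:
  moves:
    - [[0, 0, -1], [0, 0, 0], 0]
    - [[0, 0, -2], [0, 0, 0], 0]

```text
clock: 11.6
ee_pos: [0.46, 0.0478, 0.0309]
orientation: [0.707, -0.705, -0.045, 0.044]
wrist_force: [-4.0, 19.8, 5.0]
grip_width: 0.0003
```

```bash
python3 - <<'E'
from h import *
s,p,R0=cur();print(s['clock'],rail(p),s['wrist_force'])
E
```

```text
11.6 [-26.  149.7  30.9] [-4.00129875 19.83684283  5.04793332]
```

The dead stop is felt (20 N, no travel). I back off, rise and check.

Request:
step_arm:
  moves:
    - [[0, 0, 4], [0, 0, 0], 0]
    - [[0, 0, 10], [0, 0, 0], 0]
    - [[0, 0, 25], [0, 0, 0], 0]
    - [[0, -40, 35], [0, 0, 0], 0]
    - [[0, -85, 45], [0, 0, 0], 0]
    - [[0, -130, 50], [0, 0, 0], 0]
    - [[0, -130, 50], [0, 0, 0], 0]

```text
clock: 12.3
ee_pos: [0.4555, 0.0963, 0.1649]
orientation: [-0.705, 0.706, 0.047, -0.042]
wrist_force: [0.6, -0.7, -1.1]
grip_width: 0.0005
```

Request:
step_arm:
  moves:
    - [[0, 0, -40], [0, 0, 0], 0]
    - [[0, 0, -80], [0, 0, 0], 0]
    - [[0, 0, -120], [0, 0, 0], 0]
    - [[0, 0, -160], [0, 0, 0], 0]
    - [[0, 0, -200], [0, 0, 0], 0]
    - [[0, 0, -200], [0, 0, 0], 0]

```text
clock: 12.9
ee_pos: [0.4783, -0.1086, 0.1595]
orientation: [-0.706, 0.706, 0.041, -0.042]
wrist_force: [0.0, 1.5, -0.5]
grip_width: 0.0005
```

```bash
python3 - <<'E'
from h import *
s,p,R0=cur();print(s['clock'],rail(p),s['wrist_force'])
s=monitor.read_state();a=eyes.grab_frame('wrist');C=cam('wrist',s)
k=lambda P:((proj(C,P)-[130,0])*3).round(0)
print('pin shut',k(w(-26,136,53)),'pivot',k(w(34,136,25)),'stop',k(w(0,0,36)))
b=eyes.grab_frame('scene')
cv2.imwrite('pics/e.png',cv2.resize(a[0:200,130:390],(780,600),interpolation=3)[:,:,::-1]);cv2.imwrite('pics/sc.png',b[:,:,::-1])
d=cv2.absdiff(cv2.imread('pics/scene0.png'),b[:,:,::-1]).max(2);
for n,(u,v) in dict(bottle=(180,205),tin=(197,181),loupe=(246,237),cork=(184,257),watch=(275,245),blue=(298,213),screwdriver=(300,174)).items():print(n,d[v-14:v+14,u-14:u+14].max())
E
```

```text
12.9 [-28.2  -7.7 159.5] [ 0.02540156  1.46668628 -0.46473629]
pin shut [397.  55.] pivot [600.  75.] stop [482. 533.]
bottle 28
tin 46
loupe 29
cork 95
watch 31
blue 27
screwdriver 28
```

View pics/e.png

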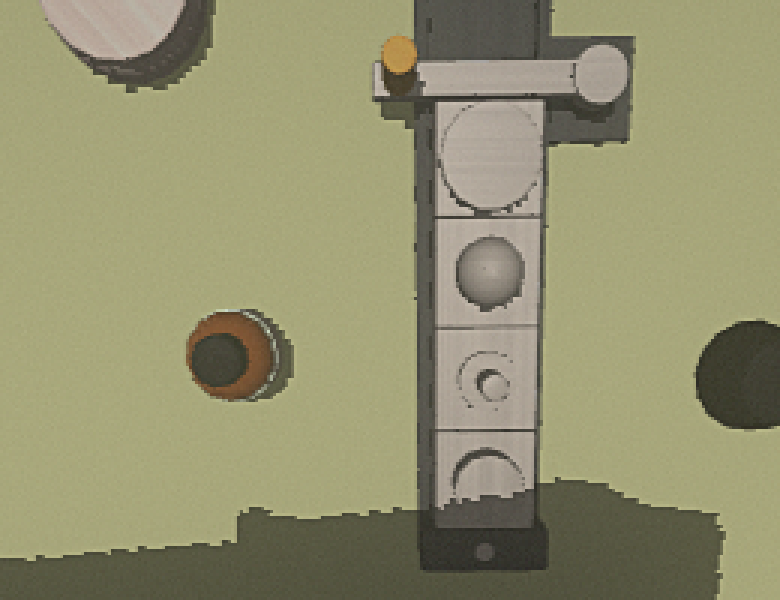

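The picture shows the keeper straight across at (375–600, 78) with its pin at (399,55) against (397,55) predicted, and all four blocks touching and against the stop (row ~530). The difference at the cork is the arm's shadow. I hand it in.

```bash
python3 -c "
from cell import bot,monitor
s=monitor.read_state();print(s['clock'],s['wrist_force']);print(bot.job_done())"
```

```text
13.0 [ 0.09396587 -0.04605868 -0.17444545]
the job is handed in; nothing more can be done
None
```

The row of four blocks is home against the end stop and the keeper is shut behind it. I handed the job in at 13 s, with the robot clear of everything.

- **Row:** I pushed with closed fingertips on the rear face of the last block. Pushing took about 6 N, and at the stop it rose to 32 N with no further travel. The wrist view from above shows no gap at the stop and all four blocks touching.
- **Keeper:** I pushed it round by its pin until the dead stop was felt at about 20 N. In the last picture the arm lies straight across the channel, and the pin is within about 1 pixel of where it should be when shut.
- **Frame correction:** My first estimate of the stop's position along the channel was about 2.5 mm off. I corrected it from the wrist view, and the keeper pivot reading agreed.
- **Other things on the bench:** The before-and-after check at fixed spots in the scene view showed little change at most of them. It was higher at the tin (46) and the cork (95). I took the cork reading to be the arm's shadow and did not look closer at either. The fingers were never lowered near them.

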